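# Snap the pet ID capsule shut with pliers and box it

## Robot

A 6-joint arm with a two-finger parallel gripper is mounted at the origin on the work surface. World frame = base frame: x ahead of the robot, y to its left, z up, the work surface at z = 0. Lengths are in m, angles in rad, forces in N, time in s.
With the tool pointing down it reaches from about 0.275 to 0.825 m from the base axis. Payload 5.2 kg.
Tool frame: the origin (TCP) lies midway between the tips of the shut fingers; the grasp point (between the pads) lies 19 mm behind it; x points along the fingers, y is the direction in which the jaws open and shut, and the axes are right-handed (so a half turn about x gives the same grasp; the last joint's range is limited). The gripper opens to 93 mm and grips with 3 to 60 N. Pads are 15 mm wide; open, the fingers measure 128 mm over their backs; the gripper's body (75 mm by 188 mm) begins 65 mm behind the grasp point.
Start: joints at [0.995, 0.259, 1.535, -0, 1.348, -0.203], TCP at [0.2, 0.512, 0.219] pointing down, gripper open.
Joint ranges: [-3.14, 3.14], [-0.91, 2.08], [0.19, 2.58], [-1.22, 4.36], [0.22, 2.71], [-3.12, 3.12]. Speed limits (rad/s): [2.57, 2.57, 3.14, 3.14, 3.14, 3.14].

## Interface

Orientations are given as a unit quaternion [w, x, y, z].
In Python, from cell import bot gives the robot as it stands. Calls block until the motion is done:
- bot.move_ptp(position, orientation): joint-space move of the TCP to a pose.
- bot.move_straight(position, frame=None, speed=0.15): straight line of the TCP; frame=None keeps the orientation; speed is the mean speed in m/s.
- bot.goto_joints(angles): joint-space move.
- bot.let_go() and bot.close(f_grip=None): open the fingers fully, or close them until they stop; f_grip is the grip in N (None keeps the last).
- bot.hold(seconds).
- bot.ik(position, orientation): joint angles nearest the present ones, or None.
- bot.capture(name): name is "side" or "top"; returns the picture (420x560x3 uint8, red, green, blue); there is no depth.
- bot.camera_info(name): a dict with "fx", "fy", "cx", "cy" (pixels), "R" (3x3) and "t" (3): a world point X has camera coordinates R X + t. Camera axes: x right, y down, z forward; pixel columns grow to the right and rows downward; lengths in m; the calibration is good to about 2 mm. A picture is of the moment at which its call begins. camera_info takes no time and is no camera call.
A pose or a line that the arm cannot do raises bot.PlanningError and nothing moves.
- bot.sign_off(): hands the job in, once; it reports no verdict.
Readings, each from a call of its own:
- bot.read_time(): time.
- bot.read_qpos(): joint angles.
- bot.read_qd(): joint speeds.
- bot.read_joint_torque(): joint torques, N m.
- bot.read_eef_pos(): TCP position.
- bot.read_eef_rot(): TCP orientation.
- bot.read_contact_force(): force on the tool from outside, world axes, zero at the start.
- bot.read_moment(): the same for the moment, N m.
- bot.read_width(): finger opening in m.
Only numpy, scipy, OpenCV 4.12 (cv2) and the standard library are available. Lean on these libraries where they do the work, as an engineer would, in place of code of your own. Each camera call takes 0.05 s, during which the arm holds its last target. There are 200 camera calls.

## Task

The pet's ID capsule lies between the jaws of the soft-jaw pliers with its steel cap still standing off: squeeze the two plier handles together until the resistance gives and the cap clicks home, without crushing the capsule, and let go. Lay the closed capsule in the clear box without dropping it, then push the box's open lid over past upright so that its own weight swings it shut; do not press it down. Leave the other things on the bench where they are.

Things in the scene. Friction and masses are not known exactly. Their poses are not given: they have to be found in the camera images.
- pliers: Loose soft-jaw pliers lying flat, 222 mm long, 22 mm tall, hinge pin upright; two straight blue grips (14 mm thick, 38 to 150 mm behind the pivot), white nylon jaw pads. Origin: on the bench under the pivot (boss 21 mm across); z up, +x midway between the open jaws, -x midway between the open handles. The frame belongs to the half with the jaw at +y, handle at -y.
- squeeze (a joint): Hinge of the other pliers half (handle at +y, jaw at -y) against the first, rad. 0: fully open, held by a return spring (1.5 to 3 N at each handle); grows as the handles are squeezed. About 0.12 the pads meet the open capsule, about 0.20 the cap is home. Let go, it springs back to 0.
- handle_a (a point): Point at the middle of the -y grip's thickness, 110 mm behind the pivot, 11 mm above the bench: where to squeeze. Over the outsides the two grips measure 65 mm here when open, about 42 mm when the cap is home.
- handle_b (a point): The same point on the +y grip. Squeeze the grips against each other along the line handle_a to handle_b: the push needed rises to 12 to 16 N on each handle with the cap about 2 mm in, then drops and the cap jumps home. Each jaw pressing with over 70 N, or about 40 N on each handle here, crushes the capsule.
- jaws (a point): Point midway between the open jaw pads, 62 mm ahead of the pivot, 11 mm above the bench. The pads stand 47 mm apart when open, are 18 mm wide along the pliers and 22 mm tall.
- capsule: Loose pet-ID capsule, metal, about 90 g: square rounded section 22 by 22 mm, lying along its y axis across the jaws; teal barrel (22 mm long), brass neck, steel cap (12 mm long) at +y; 40 mm long open, 34 mm closed. A small wire eye, 5 mm high, stands on top of the barrel. Origin: centre of the underside of the open capsule; z up.
- capsule_mid (a point): Middle of the closed capsule, 11 mm above its underside and 3 mm from the origin towards the barrel (-y): where to grip it, across its 22 mm sides (along its x axis, which lies about along the pliers).
- cap (a joint): How far the cap is pushed onto the barrel, m: 0 open (6 mm of brass neck showing), 0.006 home. The first mm slides easily, then a catch resists (up to about 25 N at the jaws), gives, and holds the cap home.
- cap_end (a point): Centre of the cap's end face.
- box: Clear polycarbonate box, fixed to the bench: 110 mm (x) by 150 mm (y), 55 mm tall, walls and floor 4 mm. Origin: centre of the underside. Its lid is hinged along the +x rim.
- box_floor (a point): Centre of the box's inner floor, 4 mm above the bench. Inside 102 (x) by 142 mm (y).
- lid (a joint): Angle of the clear lid (100 g), rad: 0 shut, 1.57 upright; it starts leaning back open on its stop at 1.95 and falls shut by its own weight once pushed past upright (below about 1.5).
- lid_hinge (a point): Middle of the hinge line, 59 mm along the box's +x, 55 mm above the bench; the line runs along the box's y.
- lid_edge (a point): Middle of the lid's free edge, 114 mm from the hinge. The lid is a flat plate 114 by 150 mm, 4.5 mm thick, with a white thumb tab 9 mm beyond this edge. Standing open, the face to push is the one away from the box.
- brush: Orange silicone brush, round, 68 mm across, 51 mm tall with its bow handle. Origin: centre of the underside. Bystander.
- comb: Double-sided steel comb lying flat, 156 by 56 mm, 6 mm thick, long along its y. Origin: centre of the underside. Bystander.
- saucer: Empty grey stoneware saucer, 120 mm across, 20 mm tall. Origin: centre of the underside. Bystander.
- spray: Closed green bottle, 52 mm across, 150 mm tall. Origin: centre of the underside. Bystander.
- balm: Amber glass balm jar, 56 mm across, 35 mm tall. Origin: centre of the underside. Bystander.
- nail_file: Wooden nail file with a grey grip, about 180 by 26 mm, 12 mm thick, long along its y. Origin: centre of the underside of the wooden part. Bystander.

How it is judged:
On the way, in this order (a step that is already met when the one before it is completed fails the run):
1. the cap is clicked home by the pliers: capsule between the jaws, handles squeezed (value of joint cap above 0.005 m and value of joint squeeze above 0.17 rad and distance between capsule_mid and jaws below 0.025 m), for 0.05 s.
2. the closed capsule lies in the box, let go, with the lid still open (value of joint cap above 0.005 m and x of capsule_mid in the frame of box between -0.051 and 0.051 m and y of capsule_mid in the frame of box between -0.071 and 0.071 m and z of capsule_mid in the frame of box between 0.003 and 0.035 m and contact force between the fingers and capsule below 0.2 N and linear speed of capsule below 0.05 m/s and value of joint lid above 1.6 rad), for 0.2 s.
At the end, for the whole second after the job is handed in: The cap is home (at least 5 of 6 mm), the capsule lies at rest inside the clear box, the lid is shut (within 0.06 rad), and the pliers lie flat on the bench, at rest and sprung open (value of joint cap above 0.005 m and x of capsule_mid in the frame of box between -0.051 and 0.051 m and y of capsule_mid in the frame of box between -0.071 and 0.071 m and z of capsule_mid in the frame of box between 0.003 and 0.035 m and value of joint lid below 0.06 rad and linear speed of each of capsule, pliers below 0.03 m/s and height (world z) of pliers below 0.01 m and angle between pliers's own z axis and vertical below 0.1 rad and value of joint squeeze below 0.05 rad); the robot touches nothing.
It fails at once if the capsule is crushed: the jaws press it with more than 70 N each (140 N together) (contact force between pliers and capsule above 140 N).
It fails at once if the capsule is dropped or thrown: moving faster than 0.9 m/s out of the fingers (a fall of about 4 cm) (linear speed of capsule above 0.9 m/s and contact force between the fingers and capsule below 0.05 N).
It fails at once if the robot presses on the lid or box after the lid has gone well past upright (below 0.9 rad) (value of joint lid below 0.9 rad and contact force between any of the arm, the fingers and box above 1 N).
It fails at once if a bystander (brush, comb, saucer, bottle, balm jar, nail file) is moved more than 3 cm (distance of any of brush, comb, saucer, spray, balm, nail_file from where it was at the start of the episode above 0.03 m).
It also fails if it takes over 69 s, if anything falls off the work surface, if the arm or the gripper's body presses on something with over 40 N, if the wrist force passes 120 N, or if a joint passes its speed limit or range.

## Working session

There is one attempt and no reset: what is moved stays moved. The work goes in short steps, each a Python script; the robot and the scene stay as the last script left them, time stands still between calls to the robot, and variables do not carry over. Pictures are saved under pics/ and viewed, about 8 in all and at most 12, crops included, and the job is handed in when it is done.

```bash
mkdir -p pics; ls
python3 - <<'E'
from cell import bot
import cv2,numpy as np
for n in("top","side"):
    im=bot.capture(n); cv2.imwrite(f"pics/{n}0.png",im[:,:,::-1])
    c=bot.camera_info(n); print(n,c["fx"],c["fy"],c["cx"],c["cy"],"C",-np.array(c["R"]).T@np.array(c["t"]));print(np.round(c["R"],3))
print(bot.read_eef_rot(),bot.read_time(),bot.read_width())
E
```

```text
pics
top 426.10855272748097 426.10855272748097 273.61522579460546 211.45444827694482 C [0.41455367 0.02338215 1.01110733]
[[-0.013 -1.     0.003]
 [-0.988  0.012 -0.156]
 [ 0.156 -0.005 -0.988]]
side 531.4571832353649 531.4571832353649 277.2328204476224 211.04897357431233 C [ 0.29049938 -0.86868736  0.63123536]
[[ 0.953 -0.303 -0.017]
 [-0.169 -0.481 -0.86 ]
 [ 0.252  0.823 -0.509]]
[ 0.69465879  0.13052058  0.69505483 -0.13157634] 0.1 0.09285169970855955
```

View pics/top0.png

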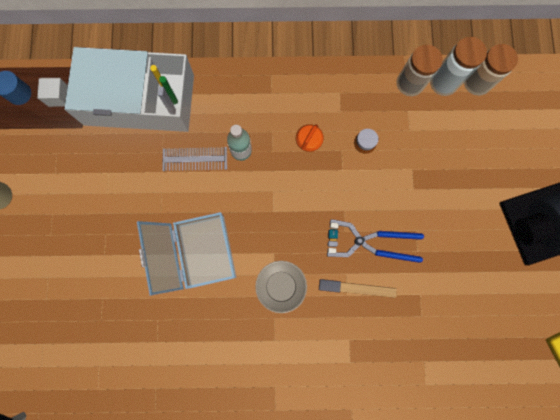

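View pics/side0.png

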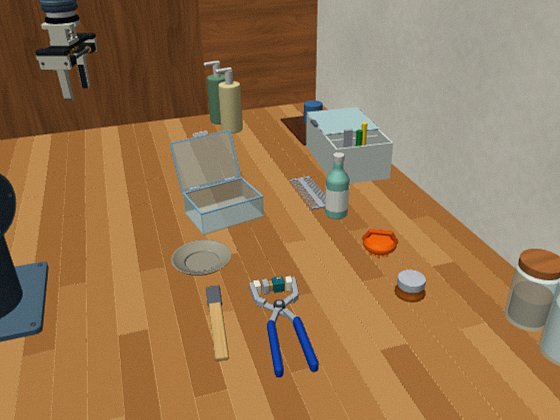

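Top view: pliers with the pivot near (360,240), jaws to the left at (334,240), handles to the right at (378–423, 235/257); box near (205,250) with its lid leaning left; nail file at (358,288), close to the pliers; saucer at (281,287). Next I'll measure.

```bash
cat > h.py <<'E'
import numpy as np,cv2
from cell import bot
def ray(cam,px,z):
    c=bot.camera_info(cam);R=np.array(c["R"]);C=-R.T@np.array(c["t"])
    d=R.T@np.array([(px[0]-c["cx"])/c["fx"],(px[1]-c["cy"])/c["fy"],1]);return C+d*(z-C[2])/d[2]
def proj(cam,X):
    c=bot.camera_info(cam);p=np.array(c["R"])@np.array(X)+np.array(c["t"]);return np.array([c["cx"]+c["fx"]*p[0]/p[2],c["cy"]+c["fy"]*p[1]/p[2]])
def quat(yaw,pitch=0.):
    """tool down (x=-z), jaw axis y at world angle yaw"""
    from scipy.spatial.transform import Rotation as Ro
    x=np.array([0,0,-1.]);y=np.array([np.cos(yaw),np.sin(yaw),0]);M=np.c_[x,y,np.cross(x,y)]
    q=(Ro.from_rotvec(pitch*y)*Ro.from_matrix(M)).as_quat();return q[[3,0,1,2]]
def snap(cam,name,box=None,k=1):
    im=bot.capture(cam)[:,:,::-1]
    if box: im=im[box[1]:box[3],box[0]:box[2]]
    cv2.imwrite(f"pics/{name}.png",cv2.resize(im,None,fx=k,fy=k,interpolation=cv2.INTER_CUBIC))
E
python3 - <<'E'
from h import *
t=cv2.imread("pics/top0.png");h=cv2.cvtColor(t,cv2.COLOR_BGR2HSV)
def comps(m,box,amin):
    mm=np.zeros_like(m);x0,y0,x1,y1=box;mm[y0:y1,x0:x1]=m[y0:y1,x0:x1]
    n,l,s,c=cv2.connectedComponentsWithStats(mm);return [(l==i) for i in range(1,n) if s[i,4]>=amin]
for g in comps(cv2.inRange(h,(108,150,60),(130,255,255)),(320,200,440,290),40):
    p=np.argwhere(g)[:,::-1].astype(float)
    W=np.array([ray("top",q,.012)[:2] for q in p]);c=W.mean(0);w,v=np.linalg.eigh(np.cov(W.T));a=v[:,1]
    e=(W-c)@a;print("grip",len(p),"c",c,"dir",a,"len",np.ptp(e),"wid",np.ptp((W-c)@v[:,0]), c+a*e.min(),c+a*e.max())
for g in comps(cv2.inRange(h,(75,100,30),(100,255,255)),(320,200,350,270),5):
    p=np.argwhere(g)[:,::-1];print("teal",len(p),p.mean(0),ray("top",p.mean(0),.02))
a=cv2.resize(t[205:275,315:435],None,fx=5,fy=5,interpolation=cv2.INTER_CUBIC)
b=cv2.resize(t[205:305,130:245],None,fx=4,fy=4,interpolation=cv2.INTER_CUBIC)
cv=np.zeros((600,800,3),np.uint8);aa=cv2.resize(t[210:270,315:435],None,fx=3.3,fy=3.3,interpolation=cv2.INTER_CUBIC)
cv[:198,:396]=aa;bb=cv2.resize(t[207:300,132:242],None,fx=4,fy=4,interpolation=cv2.INTER_CUBIC);cv[205:577,:440]=bb
s=cv2.imread("pics/side0.png")
ss=cv2.resize(s[125:235,165:270],None,fx=3.2,fy=3.2,interpolation=cv2.INTER_CUBIC);cv[205:557,450:786]=ss
s2=cv2.resize(s[265:320,240:310],None,fx=3.6,fy=3.6,interpolation=cv2.INTER_CUBIC);cv[:198,450:702]=s2
cv2.imwrite("pics/crop1.png",cv)
E
```

```text
grip 210 c [ 0.51314249 -0.27835611] dir [0.07427456 0.99723783] len 0.10371399145999824 wid 0.01125339339223312 [ 0.50929397 -0.33002786] [ 0.51699728 -0.22660034]
grip 220 c [ 0.46370971 -0.27227694] dir [0.17240181 0.98502671] len 0.10603397374943667 wid 0.011427572291631011 [ 0.45463517 -0.32412482] [ 0.47291562 -0.21967852]
teal 64 [332.75 233.5 ] [ 0.51722627 -0.1188628   0.02      ]
```

View pics/crop1.png

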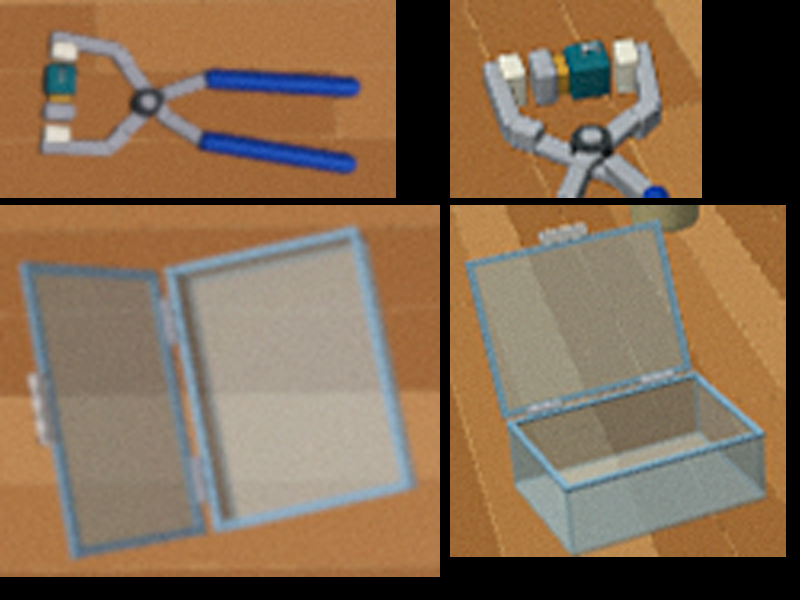

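Clear crops: the pivot boss is at about (359.5,240.6) in the full image, with the cap on the low (−x world) side. The box rim corners are about (174.5,222.8), (221.3,213.8), (234.5,277) and (186.5,287.5), with the lid on the left (+y world) side. I'll compute the frames and check the sizes.

Run:
```python
from h import *
np.set_printoptions(precision=4,suppress=True)
piv=ray("top",(359.5,240.6),.022);print("pivot",piv)
th=np.radians(82.9);ax=np.array([np.cos(th),np.sin(th)]);ay=np.array([-ax[1],ax[0]])
print("jaws",piv[:2]+.062*ax)
for c in([.51314,-.27836],[.46371,-.27228]): print("grip c in pliers",(np.array(c)-piv[:2])@ax,(np.array(c)-piv[:2])@ay)
cs=np.array([ray("top",p,.055)[:2] for p in((174.5,222.75),(221.25,213.75),(234.5,277),(186.5,287.5))])
print(cs,"sides",[np.linalg.norm(cs[i]-cs[(i+1)%4]) for i in range(4)])
bx=(cs[0]+cs[3]-cs[1]-cs[2]);print("boxc",cs.mean(0),"x yaw",np.degrees(np.arctan2(bx[1],bx[0])))
e=cs[0]-cs[3];print("hinge-side yaw+90",np.degrees(np.arctan2(e[1],e[0]))+90)
# side view check: rim corners from crop1 (3.2x, off 165,125)
for p in((510,423),(697,376),(763,433),(570,487)): print("side",ray("side",(165+(p[0]-450)/3.2,125+(p[1]-205)/3.2),.055))
sp=(450,0);print("side pivot",ray("side",(240+(590-450)/3.6,265+138/3.6),.022))
for nm,p,z in(("file grip",(330,286),.012),("file end",(396,293),.012),("saucer",(281,287),.015)):print(nm,ray("top",p,z))
mid=piv[:2]-.110*ax
for z in(.15,.004):print(bot.ik([*mid,z],quat(th+np.pi/2)),bot.ik([*mid,z],quat(th-np.pi/2)))
```

```text
pivot [ 0.4996 -0.1802  0.022 ]
jaws [ 0.5073 -0.1187]
grip c in pliers -0.09569413591717993 -0.025517957285763497
grip c in pliers -0.09577037873011873 0.024284507382498433
[[0.5426 0.2432]
 [0.5618 0.1377]
 [0.4196 0.1074]
 [0.398  0.2134]] sides [np.float64(0.10726064344135497), np.float64(0.14542808654541242), np.float64(0.10809366661663712), np.float64(0.14758266905605422)]
boxc [0.4805 0.1754] x yaw 100.91845911430215
hinge-side yaw+90 101.66041913512929
side [0.3998 0.2081 0.055 ]
side [0.5435 0.2345 0.055 ]
side [0.5653 0.1343 0.055 ]
side [0.4235 0.106  0.055 ]
side pivot [ 0.4996 -0.1862  0.022 ]
file grip [ 0.3964 -0.1094  0.012 ]
file end [ 0.3785 -0.2611  0.012 ]
saucer [0.3956 0.0039 0.015 ]
[-0.7342  0.3406  1.5959 -0.      1.205   2.5313] [-0.7342  0.3406  1.5959 -0.      1.205  -0.6103]
[-0.7342  0.5145  1.7413 -0.      0.8858  2.5313] [-0.7342  0.5145  1.7413 -0.      0.8858 -0.6103]
```

Run:
```python
from h import *
np.set_printoptions(precision=4,suppress=True)
th=np.radians(82.9);ax=np.array([np.cos(th),np.sin(th)]);piv=np.array([.4997,-.182])
m=piv-.110*ax;q=quat(th-np.pi/2)
bot.move_ptp([*m,.12],q);bot.move_straight([*m,.005],speed=.12)
print("down",bot.read_eef_pos(),bot.read_contact_force())
for f in(6,10,14,17,20,23):
    bot.close(f_grip=f);bot.hold(.15);w=bot.read_width();print(f,w,bot.read_time(),flush=True)
    if w<.0435:break
bot.hold(.2);snap("top","sq",(315,205,435,275),5)
```

```text
down [ 0.4866 -0.2915  0.0057] [-0.5731  0.5348  0.4619]
6 0.05035996291357913 5.1167
10 0.0478029215343784 5.5083
14 0.0425264868449087 5.875
```

View pics/sq.png

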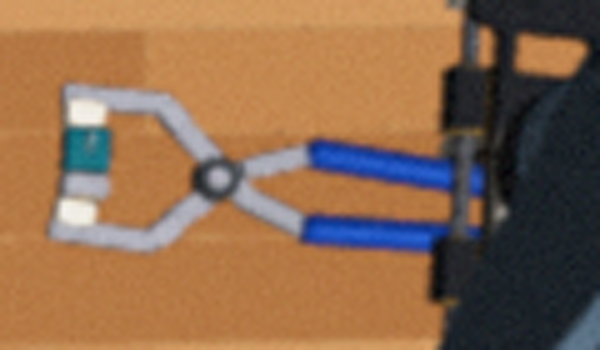

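The brass neck no longer shows and the width dropped to 42.5 mm at 14 N, so the cap is home. Next: release and measure the capsule.

Run:
```python
from h import *
np.set_printoptions(precision=4,suppress=True)
bot.let_go();p=bot.read_eef_pos();bot.move_straight([p[0],p[1],.15],speed=.2)
im=bot.capture("top")
t=im[:,:,::-1].copy();h=cv2.cvtColor(t,cv2.COLOR_BGR2HSV)
cv2.imwrite("pics/rel.png",cv2.resize(t[205:275,315:435],None,fx=5,fy=5,interpolation=cv2.INTER_CUBIC))
m=cv2.inRange(h,(75,100,30),(100,255,255));m[:,:320]=0;m[:,350:]=0;m[:205]=0;m[270:]=0
q=np.argwhere(m)[:,::-1];print("teal",len(q),q.mean(0),ray("top",q.mean(0),.02),bot.read_time(),bot.read_width())
```

```text
teal 68 [331.9265 234.5   ] [ 0.5149 -0.1169  0.02  ] 8.0 0.09326157442770765
```

View pics/rel.png

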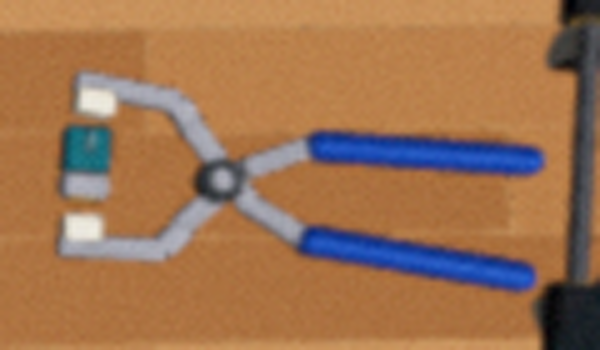

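Pliers sprung open, with the closed capsule free between the pads, centred near (332.4,237). The hinge boss blocks a centred open grasp, so I'll go in offset 20 mm forward: the rear finger drops between boss and capsule, and closing slides the capsule out into the grip.

Run:
```python
from h import *
np.set_printoptions(precision=4,suppress=True)
th=np.radians(82.9);ax=np.array([np.cos(th),np.sin(th)])
c=ray("top",(332.4,237),.022)[:2];pv=ray("top",(358.8,241),.022)[:2]
print("caps",c,"pivot",pv,"along",(c-pv)@ax,"lat",(c-pv)@np.array([-ax[1],ax[0]]))
g=pv+ax*((c-pv)@ax+.020)+np.array([-ax[1],ax[0]])*((c-pv)@np.array([-ax[1],ax[0]]))
for a in(th,th-np.pi):print(bot.ik([*g,.1],quat(a)))
q=quat(th) if bot.ik([*g,.1],quat(th)) is not None and abs(bot.ik([*g,.1],quat(th))[5])<1.6 else quat(th-np.pi)
bot.move_ptp([*g,.10],q)
bot.move_straight([*g,.04],speed=.1);bot.move_straight([*g,.005],speed=.04)
print("down",bot.read_eef_pos(),bot.read_contact_force())
bot.close(f_grip=15);bot.hold(.2);print(bot.read_width())
p=bot.read_eef_pos();bot.move_straight([p[0],p[1],.15],speed=.12)
print(bot.read_width(),bot.read_contact_force(),bot.read_time())
snap("top","lift",(260,180,440,300),4)
```

```text
caps [ 0.5088 -0.1175] pivot [ 0.4987 -0.1786] along 0.06188028159711056 lat -0.0024824893093098447
[-0.4032  0.3192  1.7669 -0.      1.0555 -1.85  ]
[-0.4032  0.3192  1.7669 -0.      1.0555  1.2916]
down [ 0.5115 -0.0977  0.0052] [-0.2687 -0.094  -0.2934]
0.021856543224223573
0.02167118873228469 [-0.5379  0.501  -0.6519] 14.1
```

View pics/lift.png

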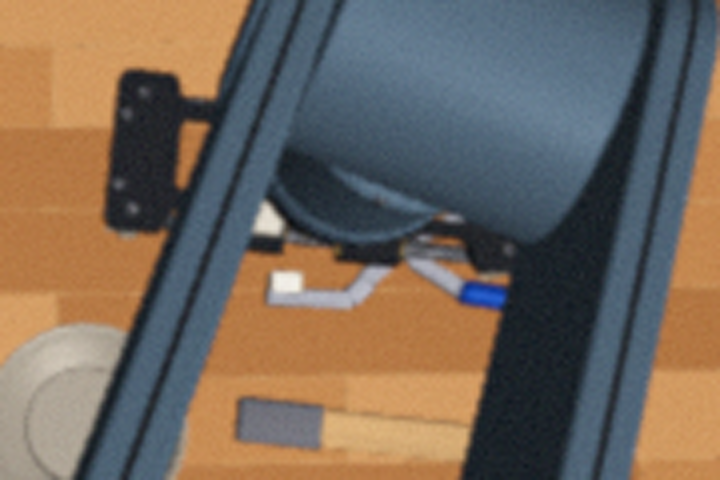

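Grip width 21.7 mm, so the capsule is held. On to the box, with the jaws turned 22° off the box's long axis so the opening fingers clear the walls.

Run:
```python
from h import *
np.set_printoptions(precision=4,suppress=True)
b=np.radians(101);bx=np.array([np.cos(b),np.sin(b)]);g=np.array([.4815,.173])-.012*bx
p=bot.read_eef_pos();bot.move_straight([p[0],p[1],.2],speed=.2)
best=None;q0=np.array(bot.read_qpos())
for a in(33,-11,213,169):
    j=bot.ik([*g,.2],quat(np.radians(a)))
    if j is not None:
        d=abs(np.array(j)-q0).max();print(a,j,d)
        if best is None or d<best[0]:best=(d,a)
bot.move_ptp([*g,.2],quat(np.radians(best[1])))
bot.move_straight([*g,.075],speed=.15)
print(best,bot.read_eef_pos(),bot.read_contact_force(),bot.read_width(),bot.read_time())
snap("side","abovebox",(140,60,300,250),3)
```

```text
33 [ 0.1026  0.2005  1.6579 -0.      1.2832 -0.4733] 1.7649515560845106
-11 [ 0.1026  0.2005  1.6579 -0.      1.2832  0.2946] 0.9970066852070059
213 [ 0.1026  0.2005  1.6579 -0.      1.2832  2.6683] 1.376641097505283
169 [ 0.1026  0.2005  1.6579 -0.      1.2832 -2.847 ] 4.138599338796799
(np.float64(0.9970066852070059), -11) [0.4846 0.161  0.0757] [-0.0435 -0.8923 -1.0442] 0.021757813726331378 16.55
```

View pics/abovebox.png

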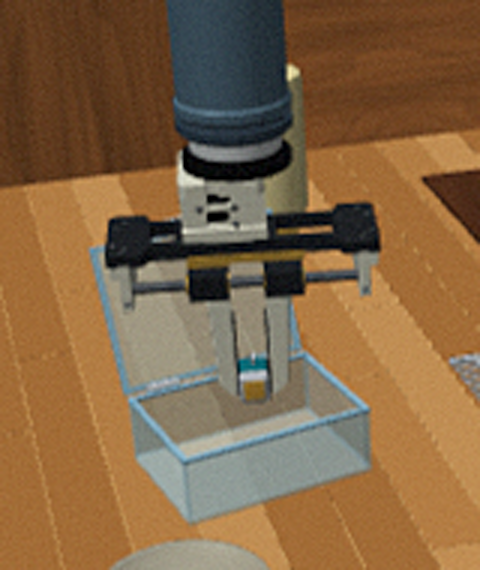

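The capsule sits in the fingers over the middle of the box, cap end facing the camera, and everything is clear of the lid and walls. Lowering now.

Run:
```python
from h import *
np.set_printoptions(precision=4,suppress=True)
p=bot.read_eef_pos();g=[p[0],p[1]]
f0=np.array(bot.read_contact_force())
for z in(.05,.03,.0105):
    bot.move_straight([*g,z],speed=.08);f=np.array(bot.read_contact_force())-f0;print(z,f,bot.read_width(),flush=True)
    if np.linalg.norm(f)>6:break
bot.let_go();bot.hold(.3);print(bot.read_contact_force(),bot.read_width())
bot.move_straight([*g,.24],speed=.15);print(bot.read_time())
snap("side","placed",(140,90,300,250),3)
```

```text
0.05 [ 0.935  -0.7508  0.0969] 0.021689006729564673
0.03 [ 0.3685 -0.1171  0.5217] 0.02202134831342005
0.0105 [-0.0725  0.6249 -0.146 ] 0.02192151733214203
[ 0.1312 -0.1276 -0.3011] 0.0928526498283517
21.05
```

View pics/placed.png

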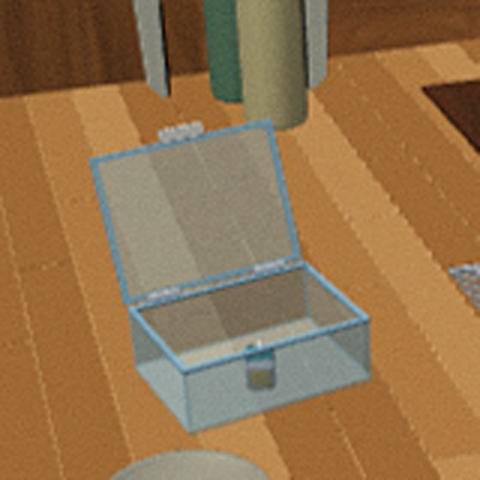

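Capsule is resting on the box floor with the lid still open. Next: shut the fingers, pass over the lid and push it from behind.

Run:
```python
from h import *
np.set_printoptions(precision=4,suppress=True)
b=np.radians(101);bx=np.array([np.cos(b),np.sin(b)]);c=np.array([.4815,.173])
P=lambda x,z:[*(c+x*bx),z]
bot.close(f_grip=10)
q=quat(np.radians(11));print(bot.ik(P(.16,.135),q))
bot.move_ptp(P(0,.24),q);bot.move_straight(P(.16,.24),speed=.15);bot.move_straight(P(.16,.135),speed=.12)
f0=np.array(bot.read_contact_force())
for x in(.12,.10,.08,.068,.058,.050):
    bot.move_straight(P(x,.135),speed=.06);print(x,np.array(bot.read_contact_force())-f0,flush=True)
bot.hold(1.0);print(bot.read_time());snap("side","lid",(100,60,300,250),3)
```

```text
[ 0.4322  0.3435  1.632  -0.      1.1661  0.2402]
0.12 [-0.8     0.7425 -0.8369]
0.1 [ 0.4023 -0.0108 -0.0856]
0.08 [-1.1933  0.6567 -0.8755]
0.068 [-0.0197  1.366  -0.2752]
0.058 [-0.7113  0.6195  0.2993]
0.05 [-1.1956  0.4313 -0.8885]
28.9583
```

View pics/lid.png

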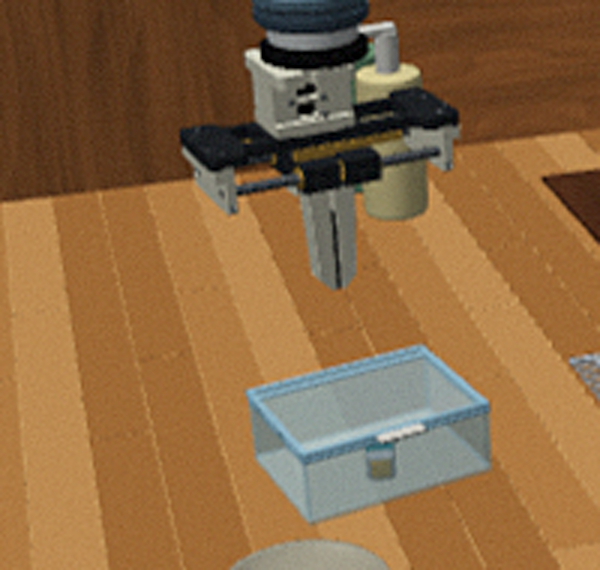

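The lid is shut over the capsule and the fingers are clear. I'll retreat upward and do one last check of the whole bench.

Run:
```python
from h import *
p=bot.read_eef_pos();bot.move_straight([p[0],p[1],.26],speed=.2)
bot.move_ptp([.2,.45,.28],bot.read_eef_rot());bot.hold(.3);snap("top","fin")
```

```text
(no output)
```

View pics/fin.png

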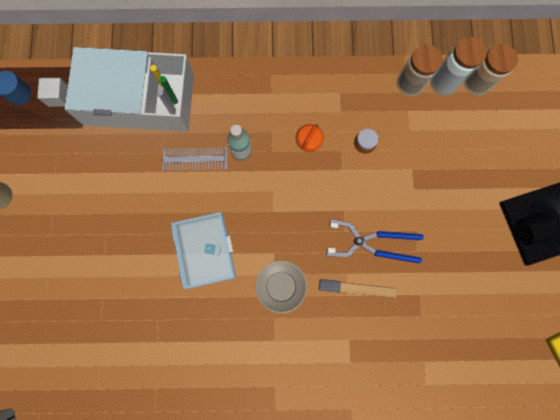

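Box at (205,250) is shut with the capsule at (212,249); the pliers lie flat and open at (360,240); the other things are unmoved.

```bash
python3 -c "
from cell import bot
print(bot.read_time());bot.sign_off()"
```

```text
31.4667
the job is handed in; nothing more can be done
```

The job is done and handed in at 31.5 s of the 69 s allowed; `sign_off()` gives no verdict, so these are my own checks.

- **Clicking the cap:** I squeezed the handles in steps. At a 14 N grip the finger opening went from 47.8 to 42.5 mm, and no brass neck showed in the picture. I then let go, and the pliers sprang open.
- **Moving the capsule:** I went in 20 mm ahead of centre to clear the hinge boss, so closing the fingers slid the capsule forward out of the jaws. It was held at 21.7 mm, about its 22 mm width. I set it down from about 1 mm above the box floor with the lid still open.
- **Closing the lid:** I pushed the lid from behind past upright, and it fell shut by itself. The force readings there stayed at noise level (under 2 N), so they show no pressing on the lid.

The last top picture shows the lid shut over the capsule, the pliers open at their starting place, the bystanders where they were, and the arm clear. No check failed. In the side views the cap's end face looked brownish; I took that as a reflection of the wood, since the top view showed no brass.

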